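# Pin the cylinder's rod eye and light the joint with the hand torch

### The arm

A 6-joint arm with a two-finger parallel gripper is mounted at the origin on the work surface. World frame = base frame: x ahead of the robot, y to its left, z up, the work surface at z = 0. Lengths are in m, angles in degrees, forces in N, time in s.
With the tool pointing down it reaches from about 0.25 to 0.725 m from the base axis. Payload 4 kg.
Tool frame: the origin (TCP) lies between the finger pads; the fingertips stand 19 mm ahead of it and the grasp point (between the pads) is the TCP (r.finger_overhang is the distance from the TCP to the fingertips, in m); z points along the fingers, y is the line along which they close (so a half turn about z gives the same grasp; the last joint's range is limited). The gripper opens to 85 mm and grips with 20 to 120 N. Pads are 22 mm wide; open, the fingers measure 114 mm over their backs; the gripper's body (76 mm by 85 mm) begins 54 mm behind the grasp point. The pads swing forward as they close: fully open they stand 13 mm farther back than shut.
Start: joints at [-67.838, 13.785, 0.286, 76.501, 0, 90], TCP at [0.189, -0.463, 0.25] pointing down, gripper open.
Joint ranges: [-155.79, 155.79], [-60.16, 107.12], [-62.33, 73.08], [-114, 123.19], [-81.49, 82.49], [-180, 180]. Speed limits (degrees/s): [159.86, 159.86, 180, 180, 180, 180].

### API

Orientations are given as [roll, pitch, yaw] about the fixed x, y, z axes, in that order (R = Rz(yaw) Ry(pitch) Rx(roll)).
In Python, from station import r gives the robot as it stands. The module is installed in compiled form; this text tells all that it offers.
- The arm moves only by the shell command python3 -m jog 'ROWS' [FORCE]. ROWS is JSON, a list of rows, each a list of 7 numbers: the gripper's target within -1 to 1 (fully open at 1, half-way at 0, shut at -1), then the shift along the world's x, y, z in mm, then the turn, a rotation vector about the world's x, y, z in degrees. A call has 1 to 12 rows; each row is the pose to reach, as a shift and turn from the pose commanded when the call began; what a row does not reach only later rows make up. A row lasts 1/12 s, in which the tool goes at most 41.7 mm and 7.16 degrees, less where a joint would pass 70% of its speed; a pose out of reach is approached as far as the arm can. A call with a gripper value outside its range is refused whole. The fingers move at their own pace and stop on an object; FORCE is the grip in N (left out, the last holds). Time passes only in rows, so rows that repeat a pose let the fingers close. It gives the time, the measured TCP pose, the force, the opening and the grip force at its end, in the units of the state.
- r.observe(): the state, without advancing time (a new reading comes with each control period).
- r.get_image(name): name is "side" or "top" or "wrist"; returns a dict with "pixels" (480x640x3 uint8, red, green, blue), "intrinsics" (3x3 intrinsics, pixels), "dist" ([k1, k2, p1, p2, k3] as OpenCV has them; the pictures are not rectified), "extrinsics" (4x4, takes a point from world to camera coordinates); the wrist camera has in their place "mount" (4x4, takes a point from camera to tool coordinates, whose origin is the TCP and whose axes are the flange's). Camera axes: x right, y up, looking along -z (the intrinsics and any distortion apply to the point x, -y, -z); pixel columns grow to the right and rows downward; lengths in m; the calibration is good to about 2 mm. A picture is of the moment at which its call begins: read the wrist's pose just before it. There is no depth.
- r.hand_in(): hands the job in; it is judged then, once.
Trained networks look in the newest picture that a camera, given by its name, has taken for a name from the list of things; names that differ only in an ending like _2 or _b are one class to them, and where a whole thing is asked for, a point or a joint stands for the part that bears it (a point fixed in the world has none). Each returns a list of dicts, best first, with "conf" (0 to 1); they miss things now and then, are a little off and sometimes report something else, mostly with a low value. They report only what shows in the picture. A call takes as long as a camera call.
- r.spot_in(camera, thing): "position" ([column, row] in pixels, amid what is visible of it).
- r.mark_of(camera, thing): "position" ([column, row] in pixels: a listed point, or the origin of a listed thing).
The state is a dict: "time": time; "joint_positions": joint angles; "joint_vel": joint speeds; "tau": joint torques, N m; "tool_pos": TCP position; "tool_rot": TCP orientation; "force": force on the tool from outside, world axes, zero at the start; "ft_torque": the same for the moment, N m; "grip_width": finger opening in m; "grip_force": force on a finger pad.
Only numpy, scipy, OpenCV 4.12 (cv2) and the standard library are available. Lean on these libraries where they do the work, as an engineer would, in place of code of your own. Each camera call takes 0.05 s, during which the arm holds its last target. There are 200 camera calls.

### The job

Push the longer of the two knobbed pins down through the fork and the cylinder's rod eye until its collar sits on the fork, and let go of it. Then draw the hand torch up out of its holder, tip it to a slant of about 45 degrees and finish still holding it there, raised in the air and touching nothing else, its lens pointing from between a hand's breadth and a foot away at the place where the pin enters the fork, ready for the joint to be inspected. Leave the short pin, the bolt and everything else lying about where it is.

Things in the scene. Friction and masses are not known exactly. Their poses are not given: they have to be found in the camera images.
- fork: Fixed dark steel fork bracket: two level plates (64 x 64 mm, 12 mm thick), lower one's underside at z = 24 mm, upper one's top at z = 82 mm, a 19 mm hole through each, already lined up with the rod eye between them. Web 82 mm high at x = -32 to -54 mm, foot out to x = -80 mm. Origin: on the bench under the axis of the holes; z up along that axis.
- rod_eye: Fixed hydraulic cylinder on wood blocks. Its rod eye (60 mm across, 20 mm bore, z = 39 to 67 mm) sits in the fork. Origin and axes: same as the fork's. Rod and white cylinder (68 mm thick, 87 mm high, brass ports to 102 mm) lie along +x, out to x = 307 mm.
- fork_mouth (a point): Mouth of the hole: centre of the hole in the top face of the fork's upper plate, 82 mm above the bench.
- long_pin: The longer of two steel knobbed pins, upright in one of the pin block's holes, leaning at most 3 degrees. Shank 16 mm across, 75 mm long with 5 mm tapered tip; collar 30 mm across, 6 mm high; knob 22 mm across, 32 mm high. Origin: end of the tip; z towards the knob. It starts with the tip on the bench (z = 0); collar down on the fork, the origin is 7 mm above the bench. 0.11 to 0.22 kg.
- short_pin: Pin with the same knob and collar but a shank of only 45 mm (83 mm in all), standing in the pin block. Too short for the joint; leave it. Origin: centre of its tip.
- bolt: Dark hexagon-head bolt, 61 mm in all, standing in the pin block. Leave it. Origin: centre of its tip.
- pin_block: Fixed wooden block 70 mm (x) by 190 mm (y), 30 mm high, with three through holes of 17.5 mm at y = -60, 0 and 60 mm on its long middle line. Origin: centre of its underside.
- holder: Fixed black torch holder: an upright tube (53 mm outside, 43 mm bore) on a foot plate 100 x 100 mm; the tube's rim is 72 mm above the bench, its floor 8 mm. Origin: centre of the underside of the foot.
- torch: Round aluminium hand torch 172 mm long, upright and loose in the holder, lens down. Head 38 mm across for 34 mm from the lens, narrowing until 50 mm, then the handle, 29 mm across. Origin: centre of the lens face; z from lens to tail, so it shines along -z. 0.17 to 0.29 kg, centre of mass about 75 mm from the lens.
- spanner: Bystander: steel spanner lying on the bench, about 180 mm long. Origin near its middle.
- bearing: Bystander: steel bearing ring lying flat, 52 mm across, 18 mm high. Origin: centre of its underside.
- spray_can: Bystander: blue can standing, 60 mm across, 170 mm high. Origin: centre of its underside.
- grease_jar: Bystander: grey jar standing, 72 mm across, 75 mm high. Origin: centre of its underside.
- screwdriver: Bystander: screwdriver lying on the bench. Origin near its middle.

How it is judged (in metres and radians):
On the way, in this order (a step that is already met when the one before it is completed fails the run):
1. the long pin is through fork and eye, its collar on the fork, and let go (z of long_pin in the frame of fork between 0.002 and 0.0115 m and horizontal distance between long_pin and fork below 0.005 m and angle between long_pin's own z axis and vertical below 0.1 rad and contact force between the fingers and long_pin below 0.1 N), for 0.3 s.
2. the torch is drawn clear of its holder (z of long_pin in the frame of fork between 0.002 and 0.0115 m and horizontal distance between long_pin and fork below 0.005 m and angle between long_pin's own z axis and vertical below 0.1 rad and z of torch in the frame of holder above 0.085 m and contact force between torch and holder below 0.2 N), for 0.1 s.
At the end, for the whole second after the job is handed in: Long pin let go in the joint: collar within 4.5 mm of the fork, 5 mm of the axis, 0.1 rad of upright. Torch held still, touching only the fingers: lens down, over 120 mm high, slant 25 to 65 degrees; hole mouth 50 to 350 mm ahead of the lens, within 50 mm of its axis in torch x and y (all of step 1 and height (world z) of torch above 0.12 m and angle between torch's own z axis and vertical between 0.436333 and 1.13446 rad and x of fork_mouth in the frame of torch between -0.05 and 0.05 m and y of fork_mouth in the frame of torch between -0.05 and 0.05 m and z of fork_mouth in the frame of torch between -0.35 and -0.05 m and contact force between the fingers and torch above 1 N and linear speed of torch below 0.03 m/s and contact force between torch and fork below 0.2 N and contact force between torch and holder below 0.2 N and contact force between torch and pin_block below 0.2 N and contact force between torch and long_pin below 0.2 N); the arm keeps its last pose, push and grip.
It fails at once if the short pin or the bolt was disturbed (distance of any of short_pin, bolt from where it was at the start of the episode above 0.03 m).
It fails at once if a bystander on the bench was shifted by more than 30 mm (distance of any of spanner, bearing, spray_can, grease_jar, screwdriver from where it was at the start of the episode above 0.03 m).
It also fails if it takes over 61 s, if anything falls off the work surface, if the arm or the gripper's body presses on something with over 40 N, if the wrist force passes 120 N, or if a joint passes its speed limit or range.

## Working session

There is one attempt and no reset: what is moved stays moved. The work goes in short steps, Python scripts to look and compute and a shell command to move; the robot and the scene stay as the last step left them, time stands still between calls to the robot, and variables do not carry over. Pictures are saved under pics/ and viewed, at most 10 in all, crops included, and the job is handed in when it is done.

```bash
mkdir -p pics; cat > h.py <<'E'
from station import r
import numpy as np, cv2
from scipy.spatial.transform import Rotation as R
def cam(name):
    o=r.observe(); im=r.get_image(name)
    K=np.array(im['intrinsics'],float); d=np.array(im['dist'],float)
    if name=='wrist':
        T=np.eye(4); T[:3,:3]=R.from_euler('xyz',o['tool_rot'],degrees=True).as_matrix(); T[:3,3]=o['tool_pos']
        C=T@np.array(im['mount'])
    else: C=np.linalg.inv(np.array(im['extrinsics']))
    return im['pixels'],K,d,C
def ray(c,px):
    _,K,d,C=c
    u=cv2.undistortPoints(np.array([[px]],float),K,d)[0,0]
    v=C[:3,:3]@np.array([u[0],-u[1],-1]); return C[:3,3],v
def atz(c,px,z):
    o,v=ray(c,px); return o+v*(z-o[2])/v[2]
def proj(c,P):
    _,K,d,C=c; p=np.linalg.inv(C)@np.append(P,1)
    return cv2.projectPoints(np.array([[p[0],-p[1],-p[2]]]),np.zeros(3),np.zeros(3),K,d)[0][0,0]
def tri(c1,p1,c2,p2):
    A=np.zeros((3,3));b=np.zeros(3)
    for c,p in((c1,p1),(c2,p2)):
        o,v=ray(c,p);v=v/np.linalg.norm(v);M=np.eye(3)-np.outer(v,v);A+=M;b+=M@o
    return np.linalg.solve(A,b)
def save(px,n): cv2.imwrite('pics/'+n+'.png',px[:,:,::-1])
E
python3 - <<'E'
from h import *
print(r.observe())
for n in('top','side'):
    c=cam(n); save(c[0],n+'0'); print(n,c[3][:3,3].round(3))
    for t in['fork','fork_mouth','long_pin','short_pin','bolt','pin_block','holder','torch','spray_can','grease_jar','spanner','screwdriver','bearing','rod_eye']:
        print(t,*[[ (np.round(x['position']).tolist(),round(x['conf'],2)) for x in f(n,t)[:2]] for f in(r.spot_in,r.mark_of)])
E
```

```text
{'time': 0.0, 'joint_positions': array([-6.78385152e+01,  1.38311777e+01,  2.13320961e-01,  7.65011081e+01,
       -3.59066152e-05,  9.00011826e+01]), 'joint_vel': array([-0.06304427,  0.0428226 ,  0.03490078, -0.04034684,  0.06609932,
        0.08961736]), 'tau': array([ 2.40379695e-04, -3.72320044e+01,  2.52406758e+01,  1.70105539e-02,
       -6.93180723e-06, -8.87024214e-06]), 'tool_pos': array([ 0.18838574, -0.46251413,  0.24941919]), 'tool_rot': array([-1.79881035e+02,  3.83620209e-05,  2.21603023e+01]), 'force': array([0.19037984, 0.5064489 , 0.14933737]), 'ft_torque': array([ 0.00193675,  0.02141516, -0.01272613]), 'grip_force': 0.0, 'grip_width': 0.08565800186416332}
top [0.353 0.073 1.399]
fork [([314.0, 172.0], 0.9), ([181.0, 292.0], 0.16)] [([259.0, 246.0], 0.19)]
fork_mouth [([315.0, 169.0], 0.86)] [([325.0, 205.0], 0.86)]
long_pin [([234.0, 246.0], 0.48)] [([259.0, 247.0], 0.42)]
short_pin [([312.0, 253.0], 0.52)] [([240.0, 245.0], 0.46)]
bolt [] []
pin_block [([237.0, 245.0], 0.67)] [([240.0, 246.0], 0.77)]
holder [([450.0, 248.0], 0.72)] [([453.0, 248.0], 0.55)]
torch 
[... 910 characters left out ...]
([337.0, 292.0], 0.43)] [([270.0, 347.0], 0.39)]
pin_block [([280.0, 330.0], 0.73)] [([283.0, 330.0], 0.62), ([310.0, 269.0], 0.34)]
holder [([401.0, 217.0], 0.61)] [([400.0, 219.0], 0.91), ([337.0, 291.0], 0.53)]
torch [([408.0, 186.0], 0.66)] []
spray_can [([359.0, 177.0], 0.89)] [([357.0, 205.0], 0.76)]
grease_jar [([211.0, 304.0], 0.81), ([281.0, 315.0], 0.66)] [([213.0, 317.0], 0.78), ([269.0, 347.0], 0.7)]
spanner [([372.0, 278.0], 0.86), ([280.0, 316.0], 0.25)] []
screwdriver [([283.0, 392.0], 0.92)] [([278.0, 407.0], 0.75), ([309.0, 266.0], 0.6)]
bearing [([337.0, 289.0], 0.72), ([246.0, 242.0], 0.42)] [([337.0, 291.0], 0.57)]
rod_eye [([243.0, 241.0], 0.93)] [([309.0, 269.0], 0.63)]
```

View pics/top0.png

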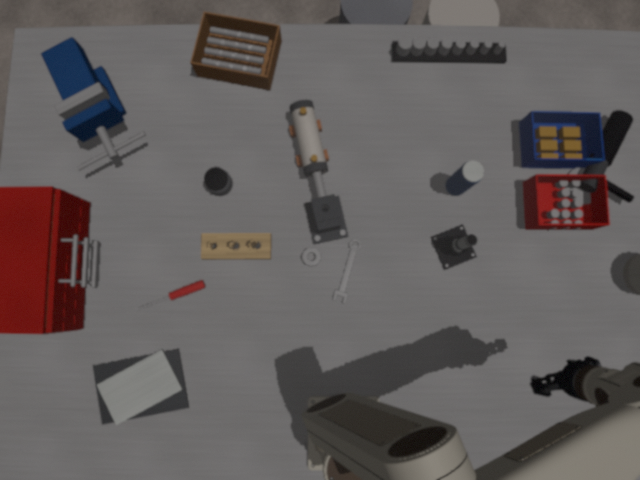

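View pics/side0.png

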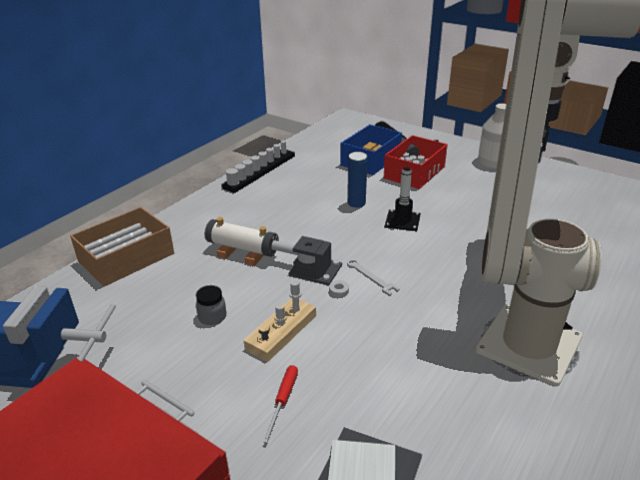

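```bash
python3 - <<'E'
from h import *
t=cam('top');s=cam('side')
print('mouth',atz(t,[325,205],.082),atz(s,[310,245],.082),tri(t,[325,205],s,[310,245]))
print('block',atz(t,[240,246],0),atz(s,[283,330],0))
print('holder',atz(t,[453,248],0),atz(s,[400,219],0),'torch',atz(t,[461,244],.1))
print('can',atz(t,[454,188],0),atz(s,[357,205],0))
print('jar',atz(t,[222,185],0),atz(s,[213,317],0))
print('bearing',atz(s,[337,291],0))
print('pinL',atz(s,[296,316],0),'pinS',atz(s,[277,330],0),'bolt',atz(s,[270,347],0))
E
```

```text
mouth [0.60161133 0.04921673 0.082     ] [0.58969526 0.04978912 0.082     ] [0.59803652 0.04668085 0.07798382]
block [0.50068445 0.28496678 0.        ] [0.50280371 0.28446914 0.        ]
holder [ 0.49537857 -0.31155648  0.        ] [ 0.51311963 -0.31904772  0.        ] torch [ 0.49566133 -0.30556182  0.1       ]
can [ 0.66740421 -0.32058991  0.        ] [ 0.66907971 -0.31703957  0.        ]
jar [0.67456632 0.3398661  0.        ] [6.75622882e-01 3.45929001e-01 1.11022302e-16]
bearing [4.78054737e-01 8.66916389e-02 1.11022302e-16]
pinL [5.07467120e-01 2.26052987e-01 1.11022302e-16] pinS [0.51475819 0.29267873 0.        ] bolt [0.4921092  0.34746696 0.        ]
```

Top view: block with bolt (212,245), short pin (233,245) and long pin (254,245). The torch and holder are at (460,245), and the fork at (325,210) has its cylinder running away from the robot. The side view agrees, with the long pin's knob at (296,290). I'll move over to the long pin.

```bash
python3 -m jog '[[1,130,344,40,0,0,34],[1,130,344,40,0,0,34],[1,130,344,40,0,0,34],[1,130,344,40,0,0,34],[1,262,689,40,0,0,68],[1,262,689,40,0,0,68],[1,262,689,40,0,0,68],[1,262,689,40,0,0,68],[1,262,689,40,0,0,68],[1,262,689,40,0,0,68],[1,262,689,40,0,0,68],[1,262,689,40,0,0,68]]' 
python3 -m jog '[[1,0,0,0,0,0,0]]'
```

```text
time: 4.0
tool_pos: [0.366, 0.0053, 0.2817]
tool_rot: [179.9, 0.0, 90.2]
force: [1.3, -0.2, -0.2]
grip_width: 0.0853
grip_force: 0.0
time: 4.08
tool_pos: [0.3679, 0.0097, 0.2816]
tool_rot: [179.8, -0.2, 90.9]
force: [-0.1, -2.0, 0.4]
grip_width: 0.0855
grip_force: 0.0
```

```bash
python3 -m jog '[[1,80,220,0,0,0,0],[1,80,220,0,0,0,0],[1,80,220,0,0,0,0],[1,80,220,0,0,0,0],[1,80,220,0,0,0,0],[1,80,220,0,0,0,0],[1,80,220,0,0,0,0],[1,80,220,0,0,0,0]]'
python3 - <<'E'
from h import *
c=cam('wrist'); save(c[0],'w1'); print(c[3][:3,3],c[3][:3,2]); 
for t in['long_pin','short_pin','bolt','pin_block']:
    print(t,*[[ (np.round(x['position']).tolist(),round(x['conf'],2)) for x in f('wrist',t)[:2]] for f in(r.spot_in,r.mark_of)])
for p in [(.505,.226,.113),(.505,.226,0)]: print(proj(c,p))
E
```

```text
time: 4.75
tool_pos: [0.4458, 0.2241, 0.2804]
tool_rot: [-179.9, 0.1, 90.3]
force: [-0.4, -0.2, 0.2]
grip_width: 0.0851
grip_force: 0.0
[0.44579606 0.29123728 0.40351682] [-0.001075    0.26282906  0.96484182]
long_pin [([366.0, 208.0], 0.79)] [([361.0, 205.0], 0.55)]
short_pin [([364.0, 149.0], 0.54)] [([337.0, 313.0], 0.6), ([363.0, 146.0], 0.46)]
bolt [([363.0, 94.0], 0.4)] [([365.0, 96.0], 0.6)]
pin_block [([365.0, 144.0], 0.58)] [([362.0, 152.0], 0.66)]
[380.83987603 229.32780013]
[363.35128905 209.12068415]
```

View pics/w1.png

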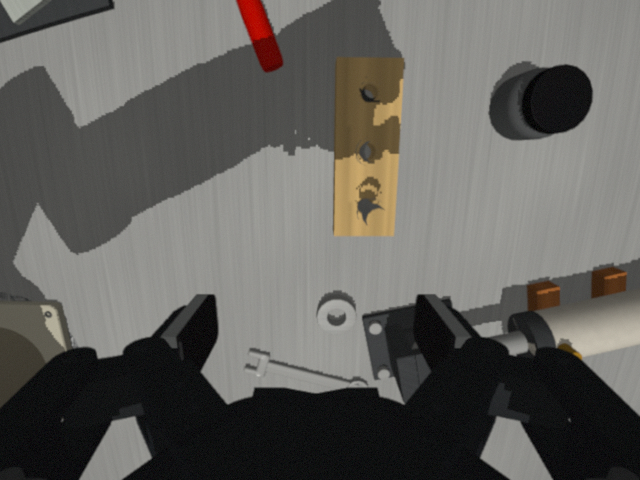

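```bash
python3 - <<'E'
import cv2
a=cv2.imread('pics/w1.png')[50:240,320:420]
a=cv2.convertScaleAbs(a,alpha=1.7,beta=10)
cv2.imwrite('pics/w1z.png',cv2.resize(a[90:],None,fx=6,fy=6,interpolation=cv2.INTER_CUBIC))
from h import *
c=cam('wrist')
for x,y in [(335,236),(397,236),(336,57),(403,57)]: print(atz(c,[x,y],.03))
print(atz(c,[362,152],0),atz(c,[361,205],0),atz(c,[365,96],0),atz(c,[366,145],.083))
E
```

```text
[0.46926825 0.19747374 0.03      ]
[0.54194138 0.19755115 0.03      ]
[0.46746172 0.387902   0.03      ]
[0.53694636 0.3885952  0.03      ]
[0.50155592 0.29265688 0.        ] [0.50255632 0.22944844 0.        ] [0.50293758 0.35490796 0.        ] [0.49366287 0.29839928 0.083     ]
```

View pics/w1z.png

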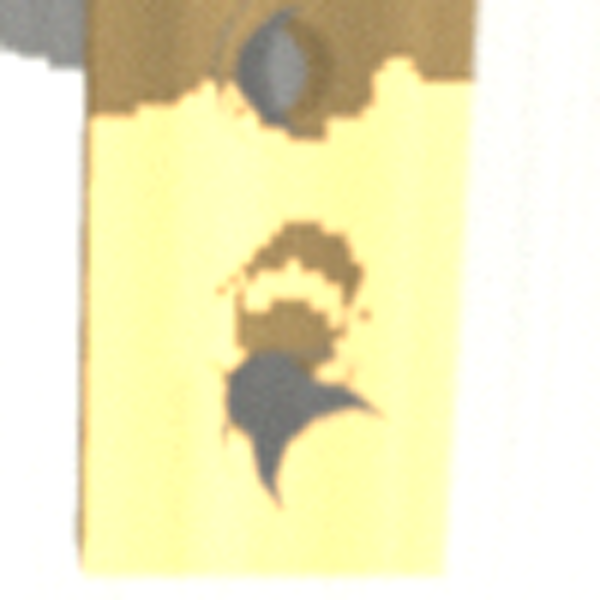

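The zoom shows the block edges clearly and their size matches (70 x 190 mm). The long pin sits at roughly (366,200), but its bright top is washed out. I'll go closer, directly above it.

```bash
python3 -m jog '[[1,57,6,0,0,0,0],[1,57,6,0,0,0,0],[1,57,6,-80,0,0,0],[1,57,6,-80,0,0,0],[1,57,6,-80,0,0,0],[1,57,6,-80,0,0,0]]'
python3 - <<'E'
from h import *
c=cam('wrist'); save(c[0],'w2')
for t in['long_pin','short_pin','pin_block']:
    print(t,*[[ (np.round(x['position']).tolist(),round(x['conf'],2)) for x in f('wrist',t)[:2]] for f in(r.spot_in,r.mark_of)])
p=(.503,.231)
print(proj(c,(*p,.113)),proj(c,(*p,.03)))
E
```

```text
time: 5.75
tool_pos: [0.5008, 0.2281, 0.1992]
tool_rot: [-179.7, 0.2, 90.1]
force: [1.4, -0.1, 1.5]
grip_width: 0.0852
grip_force: 0.0
long_pin [([318.0, 228.0], 0.78), ([290.0, 356.0], 0.66)] []
short_pin [] []
pin_block [([317.0, 140.0], 0.86)] [([319.0, 158.0], 0.86)]
[318.9320482  254.25713438] [318.47232839 227.20212203]
```

View pics/w2.png

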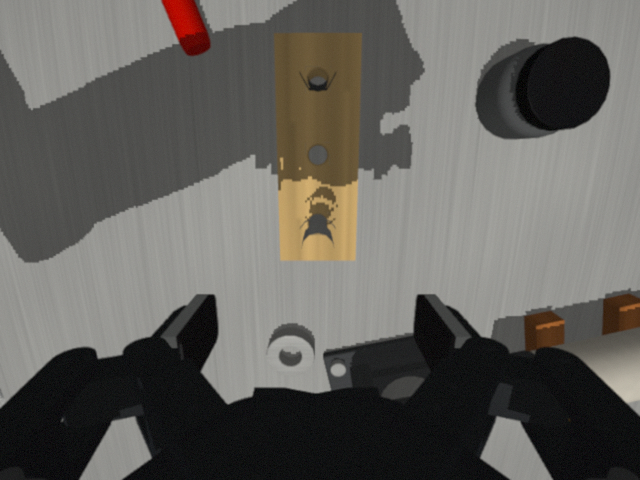

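```bash
python3 - <<'E'
from h import *
c=cam('wrist')
for p in [(281,261),(357,261),(274,33),(362,33)]: print(atz(c,p,.03))
print(atz(c,(317.5,155),.083),atz(c,(319,158),0))
b=cv2.imread('pics/w2.png')[160:280,270:370]
cv2.imwrite('pics/w2z.png',cv2.resize(b,None,fx=5,fy=5,interpolation=cv2.INTER_CUBIC))
for z in(.113,.081,.075): print(z,proj(c,(.503,.231,z)))
E
```

```text
[0.47259059 0.19987779 0.03      ]
[0.54432944 0.1999292  0.03      ]
[0.4711659  0.39291456 0.03      ]
[0.54226008 0.39322957 0.03      ]
[0.50606443 0.29668711 0.083     ] [0.50841499 0.29392638 0.        ]
0.113 [313.0700922  255.29774007]
0.081 [313.15799722 243.09404345]
0.075 [313.1721833  241.12848941]
```

View pics/w2z.png

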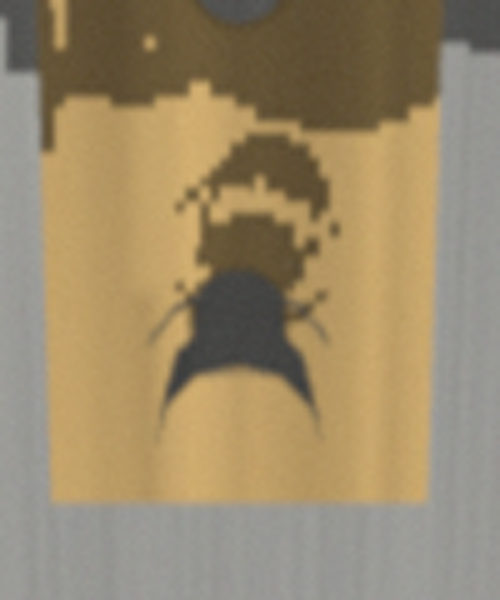

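```bash
python3 - <<'E'
from h import *
c=cam('wrist'); o=r.observe(); print(o['tool_pos'],o['tool_rot'])
for p in [(318,248),(318,250)]: print(atz(c,p,.113))
print(atz(c,(317.5,228),.075))
E
```

```text
[0.50333412 0.22951826 0.20245443] [ 1.79873838e+02 -5.59684523e-02  9.01680295e+01]
[0.50592957 0.23611512 0.113     ]
[0.50593571 0.23471896 0.113     ]
[0.50595226 0.24150991 0.075     ]
```

```bash
python3 -m jog '[[1,2,5,0,0,0,0],[1,2,5,-40,0,0,0],[1,2,5,-75,0,0,0],[1,2,5,-98,0,0,0],[1,2,5,-98,0,0,0],[1,2,5,-98,0,0,0],[-1,2,5,-98,0,0,0],[-1,2,5,-98,0,0,0],[-1,2,5,-98,0,0,0],[-1,2,5,-98,0,0,0],[-1,2,5,-98,0,0,0],[-1,2,5,-98,0,0,0]]' 60
python3 -m jog '[[-1,0,0,0,0,0,0],[-1,0,0,0,0,0,0],[-1,0,0,0,0,0,0]]'
```

```text
time: 7.2
tool_pos: [0.5045, 0.2345, 0.1043]
tool_rot: [-180.0, -0.1, 90.2]
force: [-2.5, -0.4, 5.3]
grip_width: 0.0205
grip_force: 58.2
time: 7.45
tool_pos: [0.5044, 0.2345, 0.1043]
tool_rot: [-180.0, -0.1, 90.2]
force: [-2.9, -0.2, 5.5]
grip_width: 0.0203
grip_force: 58.2
```

```bash
python3 -m jog '[[-1,0,0,35,0,0,0],[-1,0,0,70,0,0,0],[-1,0,0,105,0,0,0],[-1,0,0,130,0,0,0],[-1,15,-30,130,0,0,0],[-1,32,-63,130,0,0,0],[-1,48,-95,130,0,0,0],[-1,64,-127,130,0,0,0],[-1,80,-160,130,0,0,0],[-1,94,-187,130,0,0,0],[-1,94,-187,130,0,0,0],[-1,94,-187,130,0,0,0]]'
python3 -m jog '[[-1,0,0,0,0,0,0],[-1,0,0,0,0,0,0]]'
python3 - <<'E'
from h import *
o=r.observe(); print(o['tool_pos'],o['tool_rot'])
S={}
for n in('wrist','top','side'):
    c=cam(n); S[n]=c; save(c[0],n+'3')
    for t in['fork_mouth','long_pin']: print(n,t,[(np.round(x['position'],1).tolist(),round(x['conf'],2)) for x in r.mark_of(n,t)[:2]])
w,t,s=S['wrist'],S['top'],S['side']
a=w[0][180:420,230:410]; b=s[0][170:290,230:370]
a=cv2.resize(a,None,fx=2.2,fy=2.2); b=cv2.resize(b,(int(528/120*140)//2*1+90,528))
save(np.hstack([a,b]),'c3'); print(a.shape,b.shape)
tp=o['tool_pos']
print('tip exp',[proj(c,(tp[0],tp[1],tp[2]-.104)) for c in(w,t,s)])
print('mouth exp',[proj(c,(.598,.047,.082)) for c in(w,t,s)])
E
```

```text
time: 8.45
tool_pos: [0.5989, 0.0453, 0.2325]
tool_rot: [-179.9, -0.0, 90.0]
force: [0.4, 0.0, -2.3]
grip_width: 0.0198
grip_force: 60.3
time: 8.62
tool_pos: [0.5981, 0.0482, 0.233]
tool_rot: [-179.9, -0.0, 90.2]
force: [0.3, 0.3, -1.2]
grip_width: 0.0204
grip_force: 60.3
[0.59814508 0.04815822 0.23296886] [-1.79949547e+02 -1.84566109e-02  9.02337909e+01]
wrist fork_mouth [([311.5, 232.3], 0.64)]
wrist long_pin [([312.8, 251.9], 0.78)]
top fork_mouth []
top long_pin []
side fork_mouth [([208.8, 315.3], 0.65), ([309.8, 245.2], 0.59)]
side long_pin [([306.6, 227.2], 0.55)]
(528, 396, 3) (528, 398, 3)
tip exp [array([315.03408906, 251.15819449]), array([325.74320351, 202.92115565]), array([307.39562416, 228.97403595])]
mouth exp [array([314.92476342, 236.91498461]), array([325.83736363, 206.34041172]), array([308.09543614, 243.52997691])]
```

View pics/c3.png

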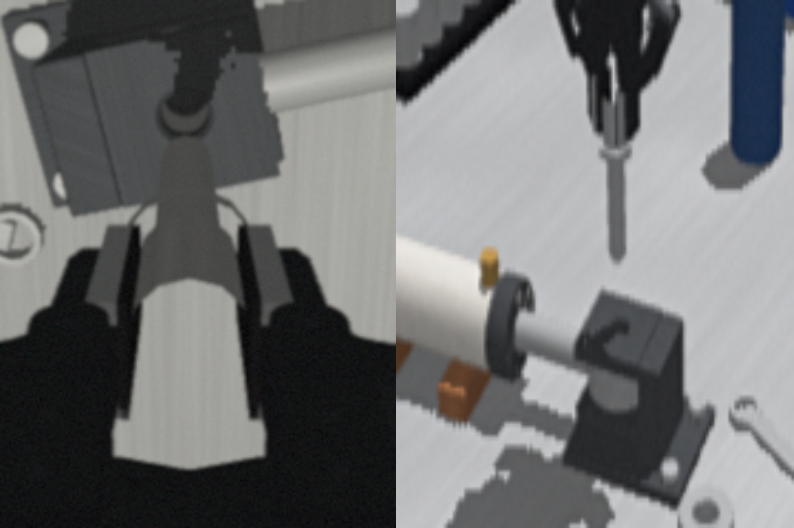

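```bash
python3 - <<'E'
from h import *
c=cam('wrist'); z=r.observe()['tool_pos'][2]-.104
print('tool',r.observe()['tool_pos'])
for p in [(312.8,251.9),(316.4,247)]: print('tip',atz(c,p,z))
for p in [(311.5,232.3),(314,232)]: print('hole',atz(c,p,.082))
a=cv2.resize(c[0][200:300,260:380],None,fx=6,fy=6,interpolation=cv2.INTER_CUBIC); save(cv2.convertScaleAbs(a,alpha=1.8),'c4')
s=cam('side'); print('side hole',atz(s,[309.8,245.2],.082),'side tip',atz(s,[306.6,227.2],z))
E
```

```text
tool [0.5987181  0.04741479 0.23320445]
tip [0.59719486 0.04695081 0.12920445]
tip [0.59976356 0.05060743 0.12920445]
hole [0.59576813 0.05032314 0.082     ]
hole [0.59789842 0.05059087 0.082     ]
side hole [0.58958498 0.05085418 0.082     ] side tip [0.60475375 0.04263598 0.12920445]
```

View pics/c4.png

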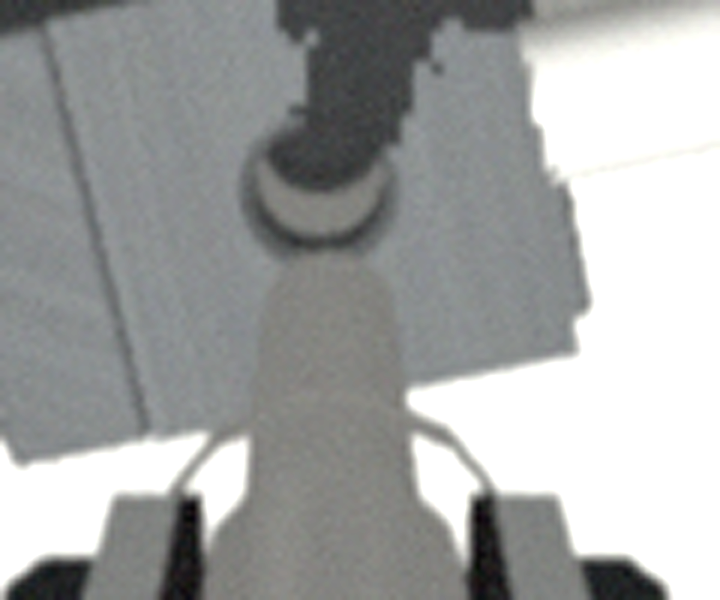

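```bash
python3 -m jog '[[-1,-1,2,0,0,0,0],[-1,-1,2,-15,0,0,0],[-1,-1,2,-30,0,0,0],[-1,-1,2,-38,0,0,0],[-1,-1,2,-38,0,0,0],[-1,-1,2,-38,0,0,0],[-1,-1,2,-38,0,0,0]]'
python3 - <<'E'
from h import *
c=cam('wrist'); o=r.observe(); z=o['tool_pos'][2]-.104
print(o['tool_pos'],o['force'])
for t in['fork_mouth','long_pin']: print(t,[(np.round(x['position'],1).tolist(),round(x['conf'],2)) for x in r.mark_of('wrist',t)[:2]])
a=cv2.resize(c[0][180:280,260:380],None,fx=6,fy=6,interpolation=cv2.INTER_CUBIC); save(cv2.convertScaleAbs(a,alpha=1.8),'c5')
for n,q,zz in(('tip',(314.9,249.5),z),('hole',(313.5,231.5),.082)): print(n,atz(c,q,zz), (proj(c,(.5975,.051,zz))-[260,180])*6)
E
```

```text
time: 9.75
tool_pos: [0.5982, 0.0493, 0.1959]
tool_rot: [179.9, -0.0, 90.2]
force: [0.5, -0.0, -0.7]
grip_width: 0.02
grip_force: 60.3
[0.5983759  0.04925453 0.19617151] [ 0.40690991  1.07936975 -1.26048999]
fork_mouth [([311.2, 245.8], 0.86), ([162.1, 283.0], 0.59)]
long_pin [([315.3, 252.1], 0.58)]
tip [0.59830147 0.05054947 0.09217151] [322.67613164 413.35504429]
hole [0.59725639 0.06139248 0.082     ] [322.90880237 390.68894632]
```

View pics/c5.png

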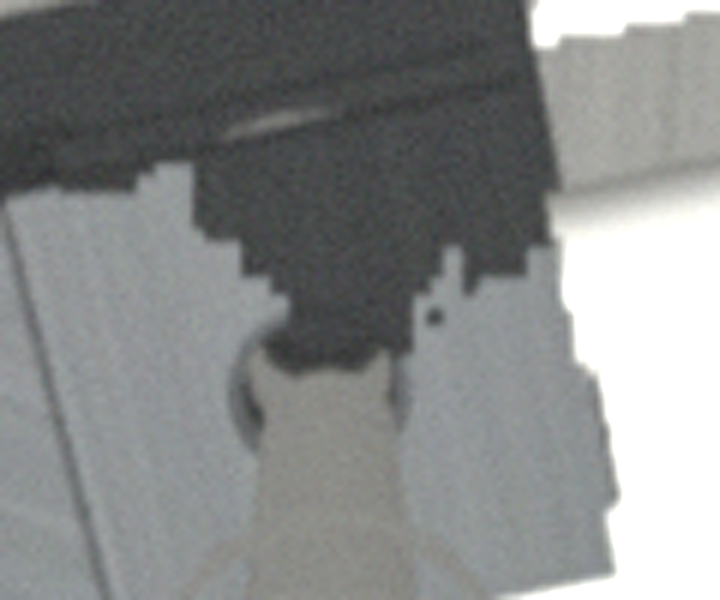

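```bash
python3 -m jog '[[-1,-1,0.5,0,0,0,0],[-1,-1,0.5,-5,0,0,0],[-1,-1,0.5,-10,0,0,0],[-1,-1,0.5,-15,0,0,0],[-1,-1,0.5,-20,0,0,0],[-1,-1,0.5,-20,0,0,0]]'
```

```text
time: 10.4
tool_pos: [0.596, 0.0496, 0.1733]
tool_rot: [-179.9, 0.0, 90.2]
force: [0.8, -0.5, -2.1]
grip_width: 0.0201
grip_force: 60.1
```

```bash
python3 -m jog '[[-1,0,0,-5,0,0,0],[-1,0,0,-10,0,0,0],[-1,0,0,-15,0,0,0],[-1,0,0,-20,0,0,0],[-1,0,0,-20,0,0,0]]'; python3 -m jog '[[-1,0,0,-5,0,0,0],[-1,0,0,-10,0,0,0],[-1,0,0,-15,0,0,0],[-1,0,0,-20,0,0,0],[-1,0,0,-20,0,0,0]]'
```

```text
time: 10.82
tool_pos: [0.5959, 0.0496, 0.1536]
tool_rot: [-179.9, 0.0, 90.2]
force: [0.2, 0.3, -0.5]
grip_width: 0.0199
grip_force: 60.1
time: 11.23
tool_pos: [0.596, 0.0496, 0.1337]
tool_rot: [-179.9, 0.0, 90.2]
force: [-0.1, -0.7, -1.7]
grip_width: 0.02
grip_force: 60.1
```

```bash
python3 -m jog '[[-1,0,0,-5,0,0,0],[-1,0,0,-10,0,0,0],[-1,0,0,-15,0,0,0],[-1,0,0,-19,0,0,0],[-1,0,0,-19,0,0,0]]'; python3 -m jog '[[-1,0,0,-2,0,0,0],[-1,0,0,-4,0,0,0],[-1,0,0,-4,0,0,0]]'
```

```text
time: 11.65
tool_pos: [0.5964, 0.0497, 0.1152]
tool_rot: [-179.9, 0.0, 90.2]
force: [0.9, -0.6, -1.5]
grip_width: 0.0204
grip_force: 60.3
time: 11.9
tool_pos: [0.5973, 0.0498, 0.1146]
tool_rot: [179.9, -0.0, 90.2]
force: [-3.0, -0.4, 9.2]
grip_width: 0.0204
grip_force: 61.8
```

```bash
python3 -m jog '[[-1,0,0,-2,0,0,0],[-1,0,0,-3,0,0,0],[-1,0,0,-3,0,0,0]]'
```

```text
time: 12.15
tool_pos: [0.5978, 0.0498, 0.1145]
tool_rot: [179.7, -0.0, 90.2]
force: [-6.3, -0.0, 21.3]
grip_width: 0.0204
grip_force: 64.0
```

```bash
python3 -m jog '[[-1,0,0,3,0,0,0],[1,0,0,3,0,0,0],[1,0,0,3,0,0,0],[1,0,0,3,0,0,0],[1,0,0,3,0,0,0],[1,0,0,3,0,0,0],[1,0,0,30,0,0,0],[1,0,0,65,0,0,0],[1,0,0,95,0,0,0],[1,-20,-20,110,0,0,0],[1,-50,-60,110,0,0,0],[1,-50,-60,110,0,0,0]]'
python3 - <<'E'
from h import *
s=cam('side'); save(cv2.resize(s[0][200:290,250:370],None,fx=6,fy=6,interpolation=cv2.INTER_CUBIC),'s6')
for z in(.082,.088,.12): print(z,(proj(s,(.5975,.051,z))-[250,200])*6)
E
```

```text
time: 13.15
tool_pos: [0.5442, -0.0133, 0.2202]
tool_rot: [-180.0, 0.1, 90.0]
force: [-0.0, -0.7, -1.2]
grip_width: 0.0852
grip_force: 0.0
0.082 [344.21163477 265.72061721]
0.088 [343.90193557 254.58278974]
0.12 [342.22739975 194.34837627]
```

View pics/s6.png

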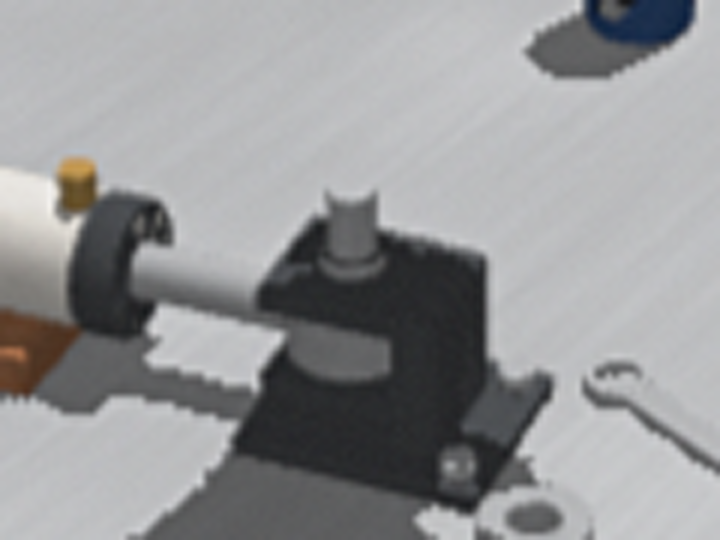

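The collar sits down on the fork with the knob upright at (350,260) in the crop, so the pin is seated and released. My 10 pictures are used, so from here I rely on the networks and the numbers. Next is the torch.

```bash
python3 -m jog '[[1,-6,-35,20,0,0,0],[1,-12,-75,40,0,0,0],[1,-18,-110,60,0,0,0],[1,-24,-145,80,0,0,0],[1,-30,-185,80,0,0,0],[1,-36,-225,80,0,0,0],[1,-42,-260,80,0,0,0],[1,-47,-297,80,0,0,0],[1,-47,-297,80,0,0,0],[1,-47,-297,80,0,0,0]]'
python3 - <<'E'
from h import *
S={n:cam(n) for n in('wrist','top','side')}
for n in S:
  for t in['holder','torch']: print(n,t,*[[(np.round(x['position'],1).tolist(),round(x['conf'],2)) for x in f(n,t)[:2]] for f in(r.spot_in,r.mark_of)])
w=S['wrist']; print(r.observe()['tool_pos'])
for n in S:
  for z in(0,.072,.18): print(n,z,proj(S[n],(.497,-.312,z)))
g=cv2.cvtColor(w[0],cv2.COLOR_RGB2GRAY); p=proj(w,(.497,-.312,.18)).astype(int)
cv2.imwrite('pics/w7.png',w[0][:,:,::-1])
a=g[p[1]-60:p[1]+60:5,p[0]-60:p[0]+60:4]; print(p); print('\n'.join(' '.join('%3d'%v for v in row) for row in a))
E
```

```text
time: 14.03
tool_pos: [0.4995, -0.309, 0.2977]
tool_rot: [-179.9, -0.1, 89.9]
force: [0.1, 1.1, -0.3]
grip_width: 0.0854
grip_force: 0.0
wrist holder [([316.2, 198.1], 0.58)] [([312.6, 211.0], 0.67)]
wrist torch [] [([320.5, 211.0], 0.78)]
top holder [([448.8, 250.1], 0.92)] [([450.6, 246.9], 0.81)]
top torch [([463.2, 241.5], 0.61), ([316.7, 259.3], 0.3)] [([237.2, 249.3], 0.73), ([453.9, 247.9], 0.56)]
side holder [([402.1, 216.8], 0.77)] [([401.4, 222.7], 0.95), ([279.5, 405.7], 0.66)]
side torch [([406.5, 186.1], 0.8)] []
[ 0.4997877  -0.30723268  0.29922016]
wrist 0 [313.33868964 210.98201382]
wrist 0.072 [312.90304133 221.98897805]
wrist 0.18 [311.7975908  249.95989623]
top 0 [453.13689981 247.42530783]
top 0.072 [460.38496846 244.6504903 ]
top 0.18 [472.80381638 239.89104515]
side 0 [403.52035696 221.5476228 ]
side 0.072 [405.19979062 201.30475735]
side 0.18 [407.85924673 169.12823045]
[311 249]
148 150 150 150  38  36 109  31  34  34  32  30  34  15  18  15  15  11  13  17  12   9  21  31  29  76 142 141 146 144
150 150 151 149 122  71 170  41  32  30  31  33  20   9  12   9 
[... 1995 characters left out ...]
 149 146 148 149 145 148 145 146 151 147 146 145 144 148 146 143 141 146 146 143 146 143 146 147 148
145 144 149 147 143 149 146 146 149 148 147 147 148 151 148 146 144 145 149 146 145 143 146 147 146 147 142 147 146 147
146 144 147 148 143 151 146 150 149 147 149 147 146 150 150 143 144 147 149 145 144 143 146 148 145 145 143 148 145 147
146 144 149 150 143 149 148 148 151 148 149 147 148 150 147 145 144 145 149 145 144 143 147 146 146 146 145 148 144 146
146 143 148 150 145 153 146 147 148 147 147 150 146 150 149 148 147 146 149 146 145 142 147 149 145 146 140 148 145 146
147 147 149 151 144 153 148 149 151 149 146 150 147 150 146 147 145 147 150 147 146 142 147 143 145 144 144 150 145 145
```

```bash
python3 - <<'E'
from h import *
c=cam('wrist'); print(r.observe()['tool_pos'])
print('tail',atz(c,(317,242.5),.18),'lens',atz(c,(320.5,211),.008),'holder',atz(c,(312.6,211),0))
E
```

```text
[ 0.49975344 -0.30729741  0.29918585]
tail [ 0.50137514 -0.30491147  0.18      ] lens [ 0.50677895 -0.30954951  0.008     ] holder [ 0.49672179 -0.31091053  0.        ]
```

```bash
python3 -m jog '[[1,1,1,-35,0,0,0],[1,1,1,-70,0,0,0],[1,1,1,-100,0,0,0],[1,1,1,-130,0,0,0],[1,1,1,-155,0,0,0],[1,1,1,-155,0,0,0],[-1,1,1,-155,0,0,0],[-1,1,1,-155,0,0,0],[-1,1,1,-155,0,0,0],[-1,1,1,-155,0,0,0],[-1,1,1,-155,0,0,0],[-1,1,1,-155,0,0,0]]' 90
python3 -m jog '[[-1,0,0,0,0,0,0],[-1,0,0,0,0,0,0]]'
```

```text
time: 15.83
tool_pos: [0.5016, -0.307, 0.1464]
tool_rot: [179.8, 0.1, 90.2]
force: [-0.8, -0.2, 4.7]
grip_width: 0.0268
grip_force: 88.4
time: 16.0
tool_pos: [0.5016, -0.307, 0.1464]
tool_rot: [179.8, 0.1, 90.2]
force: [-0.6, 0.0, 5.7]
grip_width: 0.0271
grip_force: 88.4
```

```bash
python3 -m jog '[[-1,0,0,10,0,0,0],[-1,0,0,25,0,0,0],[-1,0,0,40,0,0,0],[-1,0,0,55,0,0,0],[-1,0,0,75,0,0,0],[-1,0,0,95,0,0,0],[-1,0,0,120,0,0,0],[-1,0,0,145,0,0,0],[-1,0,0,165,0,0,0],[-1,0,0,165,0,0,0],[-1,0,0,165,0,0,0],[-1,0,0,165,0,0,0]]'
```

```text
time: 17.0
tool_pos: [0.5002, -0.3059, 0.3076]
tool_rot: [-179.9, -0.1, 90.2]
force: [-0.3, 0.6, -2.9]
grip_width: 0.0269
grip_force: 89.1
```

```bash
python3 -m jog '[[-1,-10,30,0,0,0,0],[-1,-22,62,0,0,0,0],[-1,-34,96,0,0,0,0],[-1,-46,130,0,0,0,0],[-1,-58,164,0,0,0,0],[-1,-70,198,0,0,0,0],[-1,-82,232,0,0,0,0],[-1,-94,266,0,0,0,0],[-1,-106,300,0,0,0,0],[-1,-115,325,0,0,0,0],[-1,-120,338,0,0,0,0],[-1,-120,338,0,0,0,0]]'
python3 -m jog '[[-1,0,0,0,0.4,-5,0],[-1,0,0,0,0.8,-10,0],[-1,0,0,0,1.3,-15,0],[-1,0,0,0,1.7,-20,0],[-1,0,0,0,2.1,-25,0],[-1,0,0,0,2.5,-30,0],[-1,0,0,0,2.9,-34,0],[-1,0,0,0,3.2,-38,0],[-1,0,0,0,3.6,-42,0],[-1,0,0,0,3.8,-45,0],[-1,0,0,0,3.8,-45,0],[-1,0,0,0,3.8,-45,0]]'
python3 -m jog '[[-1,0,0,0,0,0,0],[-1,0,0,0,0,0,0]]'
python3 - <<'E'
from h import *
o=r.observe(); A=R.from_euler('xyz',o['tool_rot'],degrees=True).as_matrix(); z=A[:,2]
M=np.array([.5975,.051,.082]); p=o['tool_pos']
L=p+.138*z; d=(M-L)@z; print('pos',p,'z',z,'lens',L,'dist',d,'off',M-L-d*z,'joints',o['joint_positions'].round(1),o['grip_force'])
for n in('side','top'):
  c=cam(n); print(n,[(np.round(x['position'],1).tolist(),round(x['conf'],2)) for f in(r.spot_in,r.mark_of) for x in f(n,'torch')[:2]],'lens',proj(c,L),'mid',proj(c,p+.08*z))
  if n=='side': print('pin',[(np.round(x['position'],1).tolist(),round(x['conf'],2)) for x in r.spot_in(n,'long_pin')[:2]],proj(c,M+[0,0,.02]))
E
```

```text
time: 18.0
tool_pos: [0.3784, 0.0338, 0.3074]
tool_rot: [-179.8, -0.0, 90.4]
force: [0.0, -0.2, -2.8]
grip_width: 0.0273
grip_force: 89.4
time: 19.0
tool_pos: [0.3792, 0.031, 0.3066]
tool_rot: [135.2, -3.3, 91.4]
force: [-0.3, -0.0, -2.9]
grip_width: 0.0272
grip_force: 89.9
time: 19.17
tool_pos: [0.3814, 0.0315, 0.3096]
tool_rot: [135.0, -3.3, 91.5]
force: [0.8, 0.1, -2.8]
grip_width: 0.0273
grip_force: 89.9
pos [0.38139498 0.03148949 0.30956555] z [ 0.70597751  0.05907546 -0.70576614] lens [0.47881988 0.03964191 0.21216982] dist 0.17632593208569847 off [-0.00580202  0.00094156 -0.00572495] joints [  4.6 -34.1 -45.2  33.8   0.1  94.6] 89.9381411075592
side [([369.2, 198.1], 0.68), ([351.1, 214.1], 0.71)] lens [347.84113907 213.74401559] mid [363.30332927 203.48163959]
pin [([245.4, 241.6], 0.48)] [307.19568082 238.06733249]
top [([333.4, 259.8], 0.85), ([331.5, 247.3], 0.66)] lens [330.10167372 245.83842186] mid [332.15570967 261.83267917]
```

```bash
python3 -m jog '[[-1,0,0,0,0,0,0],[-1,0,0,0,0,0,0],[-1,0,0,0,0,0,0],[-1,0,0,0,0,0,0],[-1,0,0,0,0,0,0],[-1,0,0,0,0,0,0]]'; python3 -c "from station import r; print(r.hand_in())"
```

```text
time: 20.02
tool_pos: [0.3807, 0.0317, 0.3092]
tool_rot: [134.9, -3.3, 91.5]
force: [-0.4, -0.6, -3.7]
grip_width: 0.0273
grip_force: 89.9
the job is handed in; nothing more can be done
None
```

I handed the job in at 20 s: the long pin is seated in the joint and let go, and the torch is held at about 45° with its lens about 18 cm from the hole mouth, aimed within about 1 cm of it; the hand-in returned no verdict.

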